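# Free the tube loader's slides and run them home

### The job

Ready the tube loader for a run: take the stray tube carrier off its slide tracks and set it down (do not drop it) upright, flat on the floor of the carrier tray, in the free half beside the parked carrier. Then slide the round lock knob under the bridge fully home to its left-hand end stop, and after that the flat size fin fully home to its right-hand end stop (left and right as the robot sees them). Work gently - grip or push nothing harder than about 40 N, keep the carrier upright, do not lean on the bridge - and leave everything else where it stands.

Things in the scene. Friction and masses are not known exactly. Their poses are not given: they have to be found in the camera images.
- loader: Tube loader, fixed: white deck 200 (x) x 340 (y) x 50 high. Origin: centre of its underside; own x points away from the robot, y to the robot's left, z up. Two tracks run along its y: lock track at own x +30, size track at own x -50; at both track ends (own y +-112) a steel plate 34 x 8, 5 high. A ledge 14 high stands on the deck at own x 80 to 96, y +-125
- bridge: Grey reader bridge, fixed across the deck. Origin on the deck top at loader's own (58, 0, 50), same axes. Beam: own x -14 to +14, 340 wide, 85 to 120 above the deck; posts 16 wide at own y +-160. Its near edge is 14 beyond the knob's axis, so a tool pointing straight down hits it there: lean the tool back towards the robot 25 to 45 degrees. Delicate: press on it with less than 15 N
- lock (a joint): travel of the round lock knob in m: 0 at its right-hand stop (loader y -80), grows towards loader +y (robot's left), 0.160 at the left-hand end stop. Friction about 2.5 N plus 12 N s/m; stays where it is left
- lock_top (a point): centre of the top of the lock knob: a round black knob 22 dia, from 11 to 37 above the deck, on a thinner steel stem 16 dia; on the loader's own x +30. The point is 37 above the deck
- size (a joint): travel of the flat size fin in m: 0 at its left-hand stop (loader y +80), grows towards loader -y (robot's right), 0.160 at the right-hand end stop. Friction about 2.5 N plus 12 N s/m; stays where it is left
- size_top (a point): centre of the top of the size fin: an upright black fin 10 thick (along the loader's y) x 28 (along x), rising to 37 above the deck from a foot 28 x 22 x 8 high; on the loader's own x -50. The point is 37 above the deck
- carrier: The stray carrier: grey block 100 (own x) x 22 (own y) x 45 high, 80 to 170 g; two capped tubes fixed in it (own x -40, +20) reach 70 above its underside. Origin: centre of its underside. Stands on the deck across both tracks, between knob and fin, its far end at or just under the beam. Take it across its 22 width between middle and near end; draw it towards the robot before lifting
- tray: White open carrier tray, fixed: 140 (own x) x 130 (own y) outside, walls 4 thick, 17 high, floor 4 thick. Origin: centre of its underside. Stands left or right of the loader. The parked carrier fills its own +y half; the stray one goes in its own -y half (centre about own y -30), long side along the tray's x
- tuberack: white tube rack, fixed, 130 x 110 x 45 high with four capped tubes that reach 86 above the table, on the other side of the loader from the tray; origin under its centre
- parked: second, parked carrier of the same shape, with four capped tubes, standing in the tray's own +y half; origin under its centre; leave it
- jar: small lidded jar, 28 dia x 45 high, standing on the deck's front right corner; origin under its centre; leave it
- tape: roll of tape, 36 dia x 18 high, lying on the deck's front left corner; origin under its centre; leave it
- phone: black handset 170 x 48 x 22 lying between robot and loader; origin under its centre, long axis x; leave it
- stapler: stapler 120 x 32 x 54 high between robot and loader; origin under its centre, long axis x; leave it
- cup: white plastic cup, 60 dia x 70 high, beside the loader; origin under its centre; leave it
- captub: open white tub 80 x 100 x 40 high beside the loader; origin under its centre; leave it
Things that resemble listed ones, but are neither listed nor needed, are in the scene too. Leave any green or turquoise look-alike of the tray alone.

How it is judged:
By the outcome, as a careful person would: the job done as asked, in the order asked, and still so for the second after the job is handed in, with the robot touching nothing.
It also fails if it takes over 72 s, if anything falls off the work surface, if the arm or the gripper's body presses on something with over 40 N, if the wrist force passes 120 N, or if a joint passes its speed limit or range.

### The arm

A 6-joint arm with a two-finger parallel gripper is mounted at the origin on the work surface. World frame = base frame: x ahead of the robot, y to its left, z up, the work surface at z = 0. Lengths are in m, angles in degrees, forces in N, time in s.
With the tool pointing down it reaches from about 0.3 to 0.75 m from the base axis. Payload 8.5 kg.
Tool frame: the origin (TCP) lies between the finger pads, 19 mm behind the fingertips; this is the grasp point; x points along the fingers, y is the direction in which the jaws open and shut, and the axes are right-handed (so a half turn about x gives the same grasp; the last joint's range is limited). The gripper opens to 85 mm and grips with 20 to 120 N. Pads are 22 mm wide; open, the fingers measure 114 mm over their backs; the gripper's body (76 mm by 85 mm) begins 54 mm behind the grasp point. The pads swing forward as they close: fully open they stand 13 mm farther back than shut.
Start: joints at [-84.528, 21.807, 74.336, -0, 83.858, -12.336], TCP at [0.168, -0.524, 0.25] pointing down, gripper open.
Joint ranges: [-178.18, 178.18], [-50.72, 133.34], [12.68, 142.11], [-81.47, 261.47], [9.98, 163.14], [-165.26, 165.26]. Speed limits (degrees/s): [136.94, 136.94, 180, 180, 180, 180].

### API

Orientations are given as a 3x3 rotation matrix whose columns are the frame's x, y, z axes.
In Python, from rig import sensors, get_image, workorder gives the robot as it stands.
- The arm moves only by the tool arm_command, never from a script. Its argument "plan" is a list that holds one entry, the list of rows, each a list of 6 numbers: the shift along the tool's x, y, z in units of 25 mm (1.0 is 25 mm), then the turn, a rotation vector about the tool's x, y, z in units of 6 degrees (1.0 is 6 degrees). In form: [[[dx, dy, dz, ax, ay, az], ...]]. A call has 1 to 10 rows; each row is the pose to reach, as a shift and turn from the pose commanded when the call began, along the tool's axes at that moment; what a row does not reach only later rows make up. A row lasts 1/10 s, in which the tool goes at most 50 mm and 8.59 degrees, less where a joint would pass 70% of its speed; a pose out of reach is approached as far as the arm can. A call with a gripper value outside its range is refused whole. "jaw" is the closure, from 0 (fully open) to 1 (shut), set as the call begins (left out, the last holds). The fingers move at their own pace and stop on an object; "newtons" is the grip in N (left out, the last holds). Time passes only in rows, so rows that repeat a pose let the fingers close. It gives the time, the measured TCP pose, the force and the opening at its end, in the units of the state.
- sensors.observe(): the state, without advancing time (a new reading comes with each control period).
- get_image(name): name is "scene" or "top" or "wrist"; returns a dict with "img" (400x640x3 uint8, red, green, blue), "fx", "fy", "cx", "cy" (pixels), "dist" ([k1, k2, p1, p2, k3] as OpenCV has them; the pictures are not rectified), "T" (4x4, takes a point from camera to world coordinates). Camera axes: x right, y up, looking along -z (the intrinsics and any distortion apply to the point x, -y, -z); pixel columns grow to the right and rows downward; lengths in m; the calibration is good to about 2 mm. A picture is of the moment at which its call begins. There is no depth.
- workorder.close_job(): hands the job in, once; it reports no verdict.
The state is a dict: "time_s": time; "q": joint angles; "qvel": joint speeds; "joint_efforts": joint torques, N m; "position": TCP position; "tool_rot": TCP orientation; "ft_force": force on the tool from outside, world axes, zero at the start; "wrist_torque": the same for the moment, N m; "grip_width": finger opening in m.
Only numpy, scipy, OpenCV 4.12 (cv2) and the standard library are available. Lean on these libraries where they do the work, as an engineer would, in place of code of your own. Each camera call takes 0.05 s, during which the arm holds its last target. There are 200 camera calls.

## Working session

There is one attempt and no reset: what is moved stays moved. The work goes in short steps, Python scripts to look and compute and a tool call to move; the robot and the scene stay as the last step left them, time stands still between calls to the robot, and variables do not carry over. Pictures are saved under pics/ and viewed, about 8 in all and at most 12, crops included, and the job is handed in when it is done.

Besides the shell and the picture viewer there is one more tool, called after "Call:" as a command line: name --argument value ..., lists and objects as JSON in quotes. arm_command: Moves the arm, as the interface text tells. Its arguments: {"type":"object","properties":{"plan":{"type":"array","items":{"type":"array","items":{"type":"array","items":{"type":"number"}}}},"jaw":{"type":"number"},"newtons":{"type":"number"}},"required":["plan"]}

```bash
mkdir -p pics; ls; python3 - <<'E'
from rig import sensors,get_image
import cv2,numpy as np,pickle
for n in ["scene","top"]:
    d=get_image(n); cv2.imwrite(f"pics/{n}0.png",d["img"][:,:,::-1]); pickle.dump(d,open(n+"0.pkl","wb"))
    print(n,d["fx"],d["fy"],d["cx"],d["cy"],d["dist"]);print(np.round(d["T"],3))
s=sensors.observe();print(s)
E
```

```text
pics
scene 441.4383436592538 441.4383436592538 317.15806230578113 203.7575419359147 [-0.00308631  0.          0.          0.          0.        ]
[[ 0.5   -0.682  0.534  1.143]
 [ 0.866  0.379 -0.326 -0.278]
 [ 0.02   0.626  0.78   1.037]
 [ 0.     0.     0.     1.   ]]
top 412.03169043147943 412.03169043147943 322.18244659215395 200.96967530922873 [-0.05503668  0.          0.          0.          0.        ]
[[ 0.014  0.992 -0.129  0.332]
 [-1.     0.013 -0.01   0.143]
 [-0.008  0.129  0.992  1.183]
 [ 0.     0.     0.     1.   ]]
{'time_s': 0.1, 'q': array([-8.45280220e+01,  2.18383146e+01,  7.43787783e+01,  1.06994846e-03,
        8.38580241e+01, -1.23361945e+01]), 'qvel': array([ 0.04065486, -0.07150601,  0.03814877, -0.0003674 ,  0.06925482,
        0.04339353]), 'joint_efforts': array([ 4.72787666e-03, -4.49214435e+01, -2.31654489e+01, -2.18857426e-04,
        3.63945161e-03,  6.86213454e-06]), 'position': array([ 0.16818284, -0.52341186,  0.24947201]), 'tool_rot': array([[-1.06536830e-04,  3.05829129e-01, -9.52086410e-01],
       [ 1.30683392e-03, -9.52085560e-01, -3.05829002e-01],
       [-9.99999140e-01, -1.27680087e-03, -2.98235703e-04]]), 'ft_force': array([-0.02268148, -0.03553922, -0.21330174]), 'wrist_torque': array([-0.02717529, -0.02384289,  0.05551478]), 'grip_width': 0.08516707009407129}
```

View pics/top0.png

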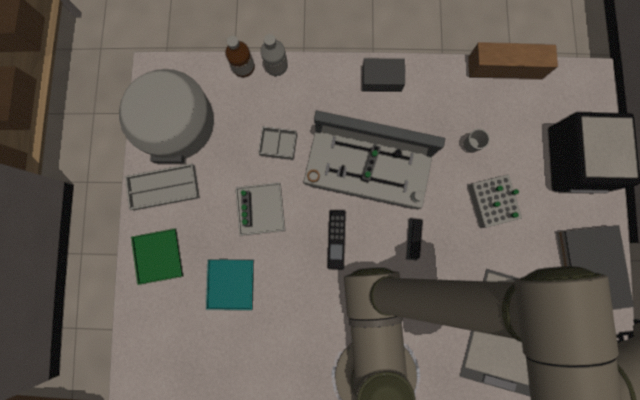

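View pics/scene0.png

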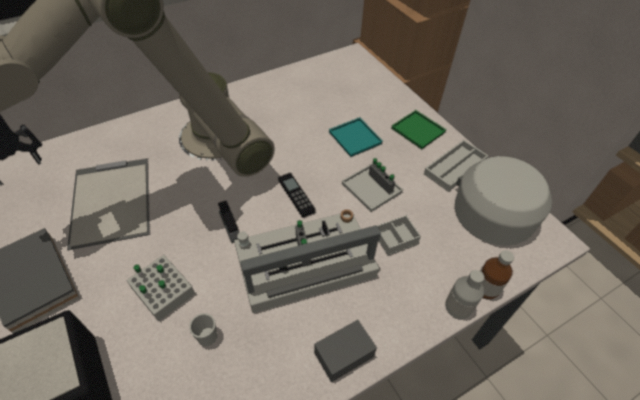

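The top view shows the loader at about (372,160), with the carrier across it at (371,162). The knob is at about (400,153) and the fin at about (342,171). Candidates for the tray:
- (261,209): white, about 140x130, with a dark parked carrier in its left half. This fits the description.
- (163,187): white divided box, with no carrier in it.
- (278,143): the captub.
- (157,256) green and (230,284) turquoise: look-alikes to leave alone.

I'll confirm with an enlarged crop.

```bash
cat > h.py <<'E'
import numpy as np,cv2,pickle
def ray(d,px):
    K=np.array([[d["fx"],0,d["cx"]],[0,d["fy"],d["cy"]],[0,0,1]])
    u=cv2.undistortPoints(np.array(px,float).reshape(-1,1,2),K,np.array(d["dist"],float)).reshape(-1,2)
    v=np.c_[u[:,0],-u[:,1],-np.ones(len(u))]@d["T"][:3,:3].T
    return d["T"][:3,3],v
def onz(d,px,z):
    o,v=ray(d,px); z=np.broadcast_to(z,len(v)); return o+v*((z-o[2])/v[:,2])[:,None]
def crop(d,x0,y0,x1,y1,k,name,g=0.6):
    im=d["img"][y0:y1,x0:x1,::-1]; im=cv2.resize(im,None,fx=k,fy=k,interpolation=cv2.INTER_CUBIC)
    im=(255*(im/255.)**g).astype(np.uint8); cv2.imwrite(name,im)
E
python3 - <<'E'
from h import *
d=pickle.load(open("top0.pkl","rb")); crop(d,225,100,455,260,3.4,"pics/crop1.png")
E
```

```text
(no output)
```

View pics/crop1.png

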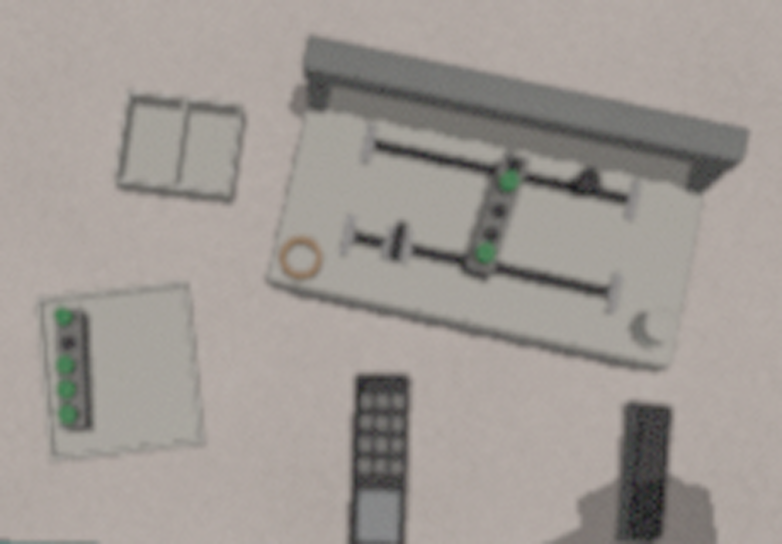

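The crop confirms it. The tray has corners at about (40,300), (188,286), (204,444) and (53,460) in crop pixels, with the four-capped parked carrier in its left half and the right half free. The stray carrier's caps are at (510,180) and (486,253), the knob is at (588,182) and the fin at (400,240). The four steel plates are clear to see.

```bash
cat >> h.py <<'E'
def fit2(own,w):
    own=np.array(own,float);w=np.array(w)[:,:2];a=own-own.mean(0);b=w-w.mean(0)
    th=np.arctan2((a[:,0]*b[:,1]-a[:,1]*b[:,0]).sum(),(a*b).sum())
    R=np.array([[np.cos(th),-np.sin(th)],[np.sin(th),np.cos(th)]])
    t=w.mean(0)-R@own.mean(0); return np.degrees(th),R,t,np.linalg.norm(own@R.T+t-w,axis=1)
E
python3 - <<'E'
from h import *
np.set_printoptions(precision=4,suppress=True)
d=pickle.load(open("top0.pkl","rb")); f=lambda p:np.array(p)/3.4+[225,100]
w=onz(d,f([(369,143),(632,199),(348,238),(615,292)]),.055)
L=fit2([(.03,.112),(.03,-.112),(-.05,.112),(-.05,-.112)],w);print("loader",L)
own=lambda p:(p[:,:2]-L[2])@L[1]
c=onz(d,f([(510,180),(486,253)]),.12);print("caps",c,own(c)); C=fit2([(.02,0),(-.04,0)],c);print("carrier",C)
k=onz(d,f([(588,180),(400,238)]),.087);print("knob,fin",k,own(k))
t=onz(d,f([(40,300),(188,286),(204,444),(53,460)]),.017)
T=fit2([(.07,.065),(.07,-.065),(-.07,-.065),(-.07,.065)],t);print("tray",T)
p=onz(d,f([(65,317),(68,414)]),.074);print("parked caps",p,(p[:,:2]-T[2])@T[1])
E
```

```text
loader (np.float64(-11.233848531316685), array([[ 0.9808,  0.1948],
       [-0.1948,  0.9808]]), array([0.5936, 0.0221]), array([0.0015, 0.0012, 0.0013, 0.0008]))
caps [[0.5994 0.016  0.12  ]
 [0.5414 0.0347 0.12  ]] [[ 0.0068 -0.0049]
 [-0.0537  0.0022]]
carrier (np.float64(-17.90906078731544), array([[ 0.9515,  0.3075],
       [-0.3075,  0.9515]]), array([0.5799, 0.0223]), array([0.0005, 0.0005]))
knob,fin [[ 0.6085 -0.0506  0.087 ]
 [ 0.5591  0.0998  0.087 ]] [[ 0.0288 -0.0684]
 [-0.049   0.0695]]
tray (np.float64(6.82079865805194), array([[ 0.9929, -0.1188],
       [ 0.1188,  0.9929]]), array([0.4564, 0.3301]), array([0.0025, 0.004 , 0.0029, 0.0031]))
parked caps [[0.494  0.3676 0.074 ]
 [0.4161 0.3622 0.074 ]] [[ 0.0418  0.0328]
 [-0.0362  0.0367]]
```

```bash
cat >> h.py <<'E'
from scipy.spatial.transform import Rotation as Rn
def rot(yaw,lean=0,flip=0):
    # yaw: direction in which tool z-up plane faces; tool y along yaw+90; lean: body back to robot side
    a=np.radians(yaw);f=np.array([np.cos(a),np.sin(a),0]);l=np.array([-np.sin(a),np.cos(a),0]);b=np.radians(lean)
    x=f*np.sin(b)+np.array([0,0,-1])*np.cos(b); y=-l if flip else l
    return np.c_[x,y,np.cross(x,y)]
def go(p,R):
    from rig import sensors
    s=sensors.observe();R0=s["tool_rot"];dp=R0.T@(np.array(p)-s["position"])/.025
    rv=np.degrees(Rn.from_matrix(R0.T@R).as_rotvec())/6
    print("t",round(s["time_s"],2),"pos",s["position"].round(4),"q",s["q"].round(1),"F",s["ft_force"].round(1),"w",round(s["grip_width"],4))
    print("row",np.r_[dp,rv].round(3).tolist())
E
python3 -c "
from h import *
go([.559,.029,.25],rot(-17.9)); go([.45,-.12,.25],rot(-17.9))"
```

```text
t 0.1 pos [ 0.1682 -0.5234  0.2495] q [-84.5  21.8  74.4   0.   83.9 -12.3] F [-0.  -0.  -0.2] w 0.0852
row [0.006, -16.257, -21.641, -24.049, -0.017, 0.001]
t 0.1 pos [ 0.1682 -0.5234  0.2495] q [-84.5  21.8  74.4   0.   83.9 -12.3] F [-0.  -0.  -0.2] w 0.0852
row [-0.001, -11.916, -15.668, -24.049, -0.017, 0.001]
```

Call:
arm_command --plan '[[[0, -16.26, -21.64, -24.05, 0, 0], [0, -16.26, -21.64, -24.05, 0, 0], [0, -16.26, -21.64, -24.05, 0, 0], [0, -16.26, -21.64, -24.05, 0, 0], [0, -16.26, -21.64, -24.05, 0, 0], [0, -16.26, -21.64, -24.05, 0, 0], [0, -16.26, -21.64, -24.05, 0, 0], [0, -16.26, -21.64, -24.05, 0, 0], [0, -16.26, -21.64, -24.05, 0, 0], [0, -16.26, -21.64, -24.05, 0, 0]]]' --jaw 0.4 --newtons 25

```text
time_s: 1.1
position: [0.4577, -0.1134, 0.2499]
tool_rot: [[-0.0, 0.97, 0.244], [0.0, 0.244, -0.97], [-1.0, -0.0, -0.0]]
ft_force: [0.6, -1.3, 0.1]
grip_width: 0.0512
```

```bash
python3 -c "
from h import *
go([.559,.029,.25],rot(-17.9))"
```

```text
t 1.1 pos [ 0.4577 -0.1134  0.2499] q [-28.3  13.9  86.1  -0.   80.  -42.4] F [ 0.6 -1.3  0.1] w 0.0512
row [-0.003, 5.32, -4.538, -9.666, -0.002, 0.001]
```

Call:
arm_command --plan '[[[0, 5.32, -4.54, -9.67, 0, 0], [0, 5.32, -4.54, -9.67, 0, 0], [0, 5.32, -4.54, -9.67, 0, 0], [0, 5.32, -4.54, -9.67, 0, 0], [0, 5.32, -4.54, -9.67, 0, 0], [0, 5.32, -4.54, -9.67, 0, 0], [0, 5.32, -4.54, -9.67, 0, 0], [0, 5.32, -4.54, -9.67, 0, 0], [0, 5.32, -4.54, -9.67, 0, 0], [0, 5.32, -4.54, -9.67, 0, 0]]]'

```text
time_s: 2.1
position: [0.5591, 0.0264, 0.2499]
tool_rot: [[-0.0, 0.315, 0.949], [0.0, 0.949, -0.315], [-1.0, -0.0, -0.0]]
ft_force: [-0.3, -0.1, -0.1]
grip_width: 0.0515
```

```bash
python3 -c "
from h import *
go([.559,.029,.25],rot(-17.9))
from rig import get_image
d=get_image('wrist');pickle.dump(d,open('w1.pkl','wb'));print(d['fx'],d['cx'],d['cy'],d['T'].round(3));crop(d,0,0,640,400,1.25,'pics/w1.png')"
```

```text
t 2.1 pos [0.5591 0.0264 0.2499] q [ -9.4  22.8  72.8   0.   84.5 -81.1] F [-0.3 -0.1 -0.1] w 0.0515
row [-0.003, 0.098, -0.036, -0.078, -0.003, -0.0]
314.8925062653582 318.9074650907695 206.73764668187326 [[ 0.316 -0.9   -0.302  0.481]
 [ 0.949  0.299  0.102  0.052]
 [-0.001 -0.319  0.948  0.373]
 [ 0.     0.     0.     1.   ]]
```

View pics/w1.png

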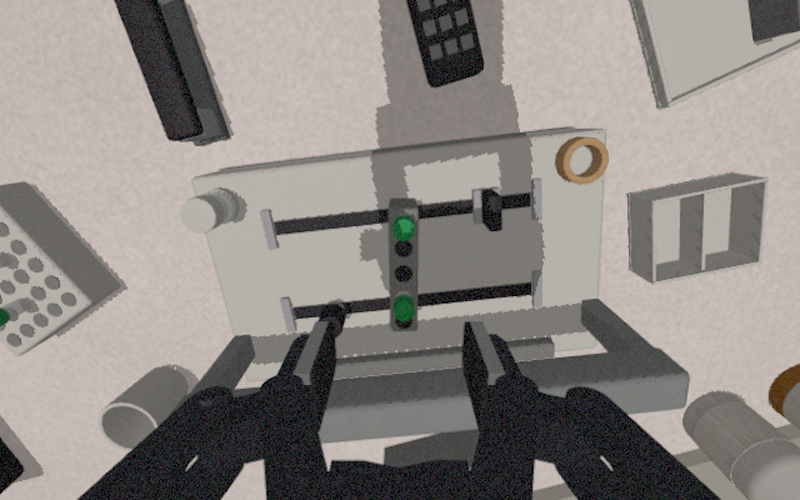

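The wrist view shows the carrier caps at (403,226) and (403,306), the plates at (537,198), (269,229), (537,289) and (289,314), the fin at about (491,203) and the knob at about (330,315). The carrier lies between the open fingers.

```bash
python3 - <<'E'
from h import *
np.set_printoptions(precision=4,suppress=True)
d=pickle.load(open("w1.pkl","rb")); f=lambda p:np.array(p)/1.25
w=onz(d,f([(537,289),(289,314),(537,198),(269,229)]),.055)
L=fit2([(.03,.112),(.03,-.112),(-.05,.112),(-.05,-.112)],w);print("loader",L)
own=lambda p:(p[:,:2]-L[2])@L[1]
c=onz(d,f([(403,308),(403,227)]),.12); C=fit2([(.02,0),(-.04,0)],c);print("carrier",C)
k=onz(d,f([(335,310),(490,200)]),.087);print("knob,fin",k,own(k))
j=onz(d,f([(196,212),(582,158)]),[.095,.068]);print("jar,tape",own(j))
print("carrier own in loader",own(C[2][None]), "grasp",C[2]+C[1]@[-.022,0])
E
```

```text
loader (np.float64(-11.842322954491179), array([[ 0.9787,  0.2052],
       [-0.2052,  0.9787]]), array([0.5946, 0.0224]), array([0.0015, 0.0018, 0.0012, 0.0011]))
carrier (np.float64(-18.19501997793141), array([[ 0.95  ,  0.3123],
       [-0.3123,  0.95  ]]), array([0.5788, 0.0225]), array([0.0006, 0.0006]))
knob,fin [[ 0.597  -0.0405  0.087 ]
 [ 0.55    0.0992  0.087 ]] [[ 0.0153 -0.0611]
 [-0.0594  0.066 ]]
jar,tape [[-0.0766 -0.1461]
 [-0.0797  0.1406]]
carrier own in loader [[-0.0155 -0.0031]] grasp [0.5579 0.0294]
```

Call:
arm_command --plan '[[[0, 0.11, -0.08, 0, 0, 0], [1, 0.11, -0.08, 0, 0, 0], [2.2, 0.11, -0.08, 0, 0, 0], [3.4, 0.11, -0.08, 0, 0, 0], [4.6, 0.11, -0.08, 0, 0, 0], [5.5, 0.11, -0.08, 0, 0, 0], [6.2, 0.11, -0.08, 0, 0, 0], [6.6, 0.11, -0.08, 0, 0, 0], [6.8, 0.11, -0.08, 0, 0, 0], [6.8, 0.11, -0.08, 0, 0, 0]]]'

```text
time_s: 3.15
position: [0.5581, 0.0297, 0.08]
tool_rot: [[-0.0, 0.313, 0.95], [0.0, 0.95, -0.313], [-1.0, -0.0, -0.0]]
ft_force: [-0.3, 0.5, 0.7]
grip_width: 0.0514
```

Call:
arm_command --plan '[[[0, 0, 0, 0, 0, 0], [0, 0, 0, 0, 0, 0], [0, 0, 0, 0, 0, 0], [0, 0, 0, 0, 0, 0], [0, 0, 0, 0, 0, 0], [0, 0, 0, 0, 0, 0], [0, 0, 0, 0, 0, 0], [0, 0, 0, 0, 0, 0]]]' --jaw 1 --newtons 25

```text
time_s: 3.95
position: [0.5585, 0.0297, 0.0809]
tool_rot: [[0.002, 0.313, 0.95], [-0.0, 0.95, -0.313], [-1.0, 0.0, 0.002]]
ft_force: [-0.5, 1.0, 6.0]
grip_width: 0.0216
```

```bash
python3 -c "
from h import *
go([.5579,.0294,.08],rot(-18.2))
f=np.array([.979,-.205])
p=np.array([.5579,.0294])-.06*f; go([*p,.08],rot(-18.2)); 
"
```

```text
t 3.95 pos [0.5585 0.0297 0.0809] q [ -9.1  32.8  86.5   0.   60.5 -80.9] F [-0.5  1.   6. ] w 0.0216
row [0.036, -0.018, -0.02, -0.004, 0.016, -0.003]
t 3.95 pos [0.5585 0.0297 0.0809] q [ -9.1  32.8  86.5   0.   60.5 -80.9] F [-0.5  1.   6. ] w 0.0216
row [0.032, -0.286, -2.405, -0.004, 0.016, -0.003]
```

Call:
arm_command --plan '[[[-0.08, 0, 0, 0, 0, 0], [-0.12, -0.03, -0.2, 0, 0, 0], [-0.12, -0.07, -0.6, 0, 0, 0], [-0.12, -0.13, -1.1, 0, 0, 0], [-0.12, -0.19, -1.6, 0, 0, 0], [-0.12, -0.25, -2.1, 0, 0, 0], [-0.12, -0.29, -2.4, 0, 0, 0], [-0.4, -0.29, -2.4, 0, 0, 0], [-0.9, -0.29, -2.4, 0, 0, 0], [-1.5, -0.29, -2.4, 0, 0, 0]]]'

```text
time_s: 4.95
position: [0.499, 0.0415, 0.1182]
tool_rot: [[-0.0, 0.313, 0.95], [0.0, 0.95, -0.313], [-1.0, -0.0, -0.0]]
ft_force: [-0.2, 0.5, -1.9]
grip_width: 0.0215
```

Call:
arm_command --plan '[[[-0.6, 0, 0, 0, 0, 0], [-1.2, 0, 0, 0, 0, 0], [-1.8, 0, 0, 0, 0, 0], [-2.4, 0, 0, 0, 0, 0], [-3, 0, 0, 0, 0, 0], [-3.5, 0, 0, 0, 0, 0], [-3.7, 0, 0, 0, 0, 0], [-3.7, 0, 0, 0, 0, 0]]]'

```text
time_s: 5.75
position: [0.4992, 0.0415, 0.2107]
tool_rot: [[0.002, 0.313, 0.95], [-0.0, 0.95, -0.313], [-1.0, 0.0, 0.002]]
ft_force: [0.6, 1.3, -2.4]
grip_width: 0.0218
```

```bash
python3 - <<'E'
from h import *
T=np.array([.4564,.3301]);a=np.radians(6.82);R=np.array([[np.cos(a),-np.sin(a)],[np.sin(a),np.cos(a)]])
p=T+R@[-.022,-.030]; print(p); go([*p,.21],rot(6.8))
from rig import get_image
d=get_image('scene');pickle.dump(d,open('s1.pkl','wb'));crop(d,200,120,440,320,3,'pics/s1.png')
E
```

```text
[0.43811819 0.29769976]
t 5.75 pos [0.4992 0.0415 0.2107] q [ -8.8  18.8  85.9  -0.   75.2 -80.6] F [ 0.6  1.3 -2.4] w 0.0218
row [0.021, 8.97, -5.526, -4.172, 0.015, 0.001]
```

View pics/s1.png

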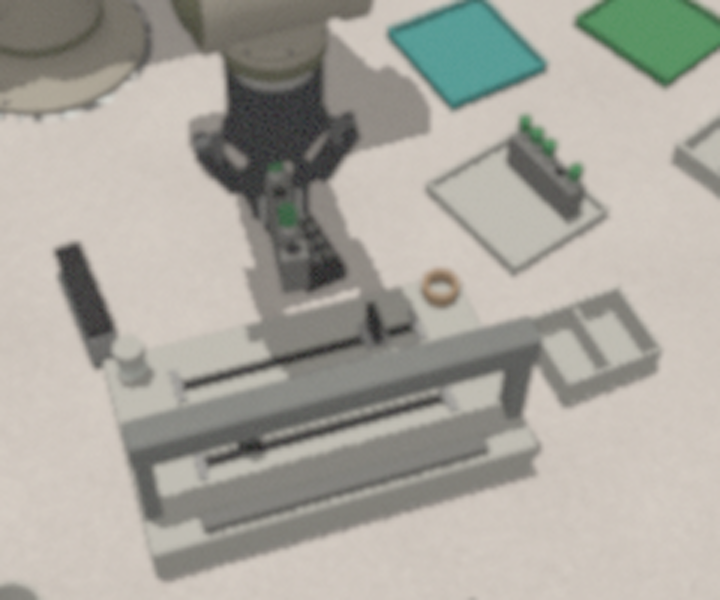

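The carrier is held upright and clear, and everything else is still in place. I'll carry it over the tray.

Call:
arm_command --plan '[[[0, 0.5, -0.3, -0.2, 0, 0], [0, 1.4, -0.9, -0.7, 0, 0], [0, 2.5, -1.5, -1.2, 0, 0], [0, 3.6, -2.2, -1.7, 0, 0], [0, 4.7, -2.9, -2.2, 0, 0], [0, 5.8, -3.6, -2.7, 0, 0], [0, 6.9, -4.2, -3.2, 0, 0], [0, 7.9, -4.9, -3.7, 0, 0], [0, 8.6, -5.3, -4, 0, 0], [0, 8.97, -5.53, -4.17, 0, 0]]]'

```text
time_s: 6.8
position: [0.4364, 0.2997, 0.2094]
tool_rot: [[-0.001, -0.122, 0.993], [-0.0, 0.993, 0.122], [-1.0, -0.0, -0.001]]
ft_force: [0.0, 0.4, -1.9]
grip_width: 0.0215
```

Call:
arm_command --plan '[[[0, 0, 0, 0, 0, 0], [0, 0, 0, 0, 0, 0], [0, 0, 0, 0, 0, 0]]]'

```text
time_s: 7.1
position: [0.4379, 0.297, 0.2099]
tool_rot: [[-0.0, -0.117, 0.993], [-0.0, 0.993, 0.117], [-1.0, -0.0, -0.0]]
ft_force: [0.4, 0.3, -0.7]
grip_width: 0.0218
```

```bash
python3 - <<'E'
from h import *
go([.438,.298,.21],rot(6.8))
from rig import get_image
d=get_image('wrist');pickle.dump(d,open('w2.pkl','wb'));crop(d,0,0,640,400,1.25,'pics/w2.png')
E
```

```text
t 7.1 pos [0.4379 0.297  0.2099] q [ 21.3  21.6  81.6  -0.   76.8 -75.4] F [ 0.4  0.3 -0.7] w 0.0218
row [-0.003, 0.039, 0.008, -0.015, -0.003, 0.002]
```

View pics/w2.png

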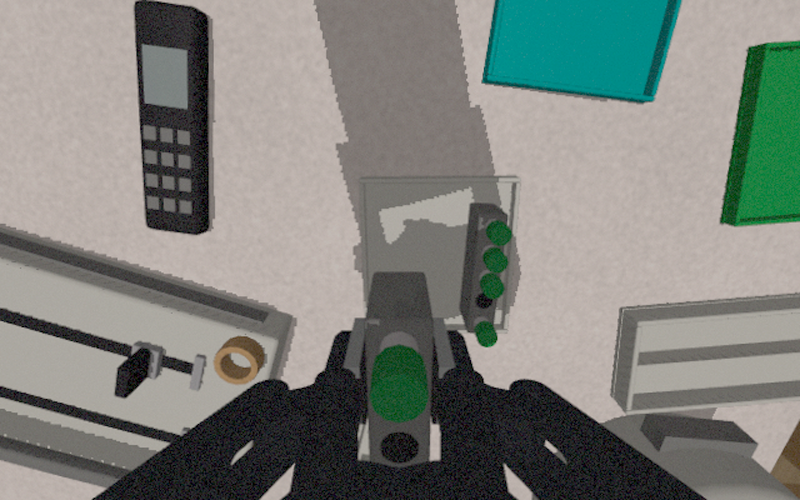

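The tray's near rim corners are at (362,179) and (519,178), and its right rim runs down to (507,328). The parked caps run from (498,232) to (485,333). The held carrier's near end is at (373..426, 273..318).

```bash
python3 - <<'E'
from h import *
np.set_printoptions(precision=4,suppress=True)
d=pickle.load(open("w2.pkl","rb")); f=lambda p:np.array(p)/1.25
t=onz(d,f([(361,178),(520,177),(507,328)]),.017);print(t, np.linalg.norm(t[0]-t[1]))
T=fit2([(-.07,-.065),(-.07,.065)],t[:2]);print("tray from near edge",T)
v=t[2]-t[1];print("right wall yaw",np.degrees(np.arctan2(v[1],v[0])))
T0=np.array([.4564,.3301])
p=onz(d,f([(498,230),(485,331)]),.074);v=p[0]-p[1];print("parked",p,np.degrees(np.arctan2(-v[1],-v[0])),(p[:,:2]-T[2])@T[1])
b=onz(d,f([(373,273),(427,273),(361,318),(434,318)]),[.179,.179,.224,.224]);print("held near end",b)
p=T[2]+T[1]@[-.022,-.028];print("target",p)
E
```

```text
[[0.3979 0.262  0.017 ]
 [0.3823 0.387  0.017 ]
 [0.5154 0.404  0.017 ]] 0.12601879002591165
tray from near edge (np.float64(7.100542696428646), array([[ 0.9923, -0.1236],
       [ 0.1236,  0.9923]]), array([0.4596, 0.3332]), array([0.002, 0.002]))
right wall yaw 7.279340397121043
parked [[0.4141 0.3618 0.074 ]
 [0.4909 0.3673 0.074 ]] 4.13984594881639 [[-0.0415  0.034 ]
 [ 0.0354  0.03  ]]
held near end [[0.4148 0.2835 0.179 ]
 [0.4122 0.3059 0.179 ]
 [0.4127 0.2825 0.224 ]
 [0.4101 0.3047 0.224 ]]
target [0.4412 0.3027]
```

Call:
arm_command --plan '[[[0, 0.13, 0.08, 0, 0, 0], [0.8, 0.13, 0.08, 0, 0, 0], [1.8, 0.13, 0.08, 0, 0, 0], [2.8, 0.13, 0.08, 0, 0, 0], [3.8, 0.13, 0.08, 0, 0, 0], [4.8, 0.13, 0.08, 0, 0, 0], [5.5, 0.13, 0.08, 0, 0, 0], [6, 0.13, 0.08, 0, 0, 0], [6.4, 0.13, 0.08, 0, 0, 0], [6.4, 0.13, 0.08, 0, 0, 0]]]'

```text
time_s: 8.15
position: [0.4391, 0.301, 0.0491]
tool_rot: [[-0.002, -0.118, 0.993], [-0.001, 0.993, 0.118], [-1.0, -0.0, -0.002]]
ft_force: [-0.2, 0.5, -1.3]
grip_width: 0.0213
```

Call:
arm_command --plan '[[[0.1, 0, 0, 0, 0, 0], [0.2, 0, 0, 0, 0, 0], [0.3, 0, 0, 0, 0, 0], [0.36, 0, 0, 0, 0, 0], [0.42, 0, 0, 0, 0, 0], [0.42, 0, 0, 0, 0, 0]]]'

```text
time_s: 8.75
position: [0.4392, 0.3012, 0.0394]
tool_rot: [[-0.0, -0.118, 0.993], [-0.0, 0.993, 0.118], [-1.0, -0.0, -0.0]]
ft_force: [1.1, -0.3, -0.9]
grip_width: 0.0216
```

Call:
arm_command --plan '[[[0.04, 0, 0, 0, 0, 0], [0.08, 0, 0, 0, 0, 0], [0.1, 0, 0, 0, 0, 0], [0.1, 0, 0, 0, 0, 0]]]'

```text
time_s: 9.15
position: [0.4393, 0.3012, 0.037]
tool_rot: [[-0.0, -0.118, 0.993], [-0.0, 0.993, 0.118], [-1.0, -0.0, -0.0]]
ft_force: [-0.8, 0.6, -0.8]
grip_width: 0.0217
```

Call:
arm_command --plan '[[[0.03, 0, 0, 0, 0, 0], [0.05, 0, 0, 0, 0, 0], [0.05, 0, 0, 0, 0, 0]]]'

```text
time_s: 9.45
position: [0.4392, 0.3013, 0.0357]
tool_rot: [[-0.0, -0.118, 0.993], [-0.0, 0.993, 0.118], [-1.0, -0.0, -0.0]]
ft_force: [-0.4, -0.7, -1.6]
grip_width: 0.0217
```

Call:
arm_command --plan '[[[0.03, 0, 0, 0, 0, 0], [0.06, 0, 0, 0, 0, 0], [0.06, 0, 0, 0, 0, 0], [0.06, 0, 0, 0, 0, 0]]]'

```text
time_s: 9.85
position: [0.4393, 0.3013, 0.0349]
tool_rot: [[0.001, -0.118, 0.993], [0.0, 0.993, 0.118], [-1.0, 0.0, 0.001]]
ft_force: [-2.0, -0.1, 4.9]
grip_width: 0.0216
```

Call:
arm_command --plan '[[[0, 0, 0, 0, 0, 0], [0, 0, 0, 0, 0, 0], [0, 0, 0, 0, 0, 0], [0, 0, 0, 0, 0, 0], [0, 0, 0, 0, 0, 0]]]' --jaw 0.64

```text
time_s: 10.35
position: [0.4393, 0.3013, 0.0342]
tool_rot: [[-0.0, -0.118, 0.993], [-0.0, 0.993, 0.118], [-1.0, -0.0, -0.0]]
ft_force: [-0.3, -0.7, 0.2]
grip_width: 0.0309
```

Call:
arm_command --plan '[[[-0.2, 0, 0, 0, 0, 0], [-0.6, 0, 0, 0, 0, 0], [-1.2, 0, 0, 0, 0, 0], [-2, 0, 0, 0, 0, 0], [-3, 0, 0, 0, 0, 0], [-4.2, 0, 0, 0, 0, 0], [-5.4, 0, 0, 0, 0, 0], [-6.4, 0, 0, 0, 0, 0], [-7, 0, 0, 0, 0, 0], [-7, 0, 0, 0, 0, 0]]]'

```text
time_s: 11.35
position: [0.4398, 0.3016, 0.212]
tool_rot: [[0.005, -0.118, 0.993], [0.002, 0.993, 0.118], [-1.0, 0.001, 0.005]]
ft_force: [0.1, -0.9, -0.6]
grip_width: 0.0311
```

```bash
python3 - <<'E'
from h import *
from rig import get_image
L=np.array([.594,.0222]);a=np.radians(-11.5);R=np.array([[np.cos(a),-np.sin(a)],[np.sin(a),np.cos(a)]])
W=lambda x,y:L+R@[x,y]
d=get_image('wrist');pickle.dump(d,open('w3.pkl','wb'));crop(d,0,0,640,400,1.25,'pics/w3.png')
go([*(W(.03,-.068)),.26],rot(-11.5))
go([*(W(-.06,-.066)),.24],rot(-11.5,35))
E
```

```text
t 11.4 pos [0.4393 0.3013 0.2103] q [ 21.7  21.9  81.1   0.   76.9 -75.1] F [ 0.4 -0.5 -0.7] w 0.031
row [-1.985, -14.775, 5.113, 3.049, 0.02, -0.009]
t 11.4 pos [0.4393 0.3013 0.2103] q [ 21.7  21.9  81.1   0.   76.9 -75.1] F [ 0.4 -0.5 -0.7] w 0.031
row [-1.191, -13.57, 1.718, 2.95, -5.763, -0.94]
```

View pics/w3.png

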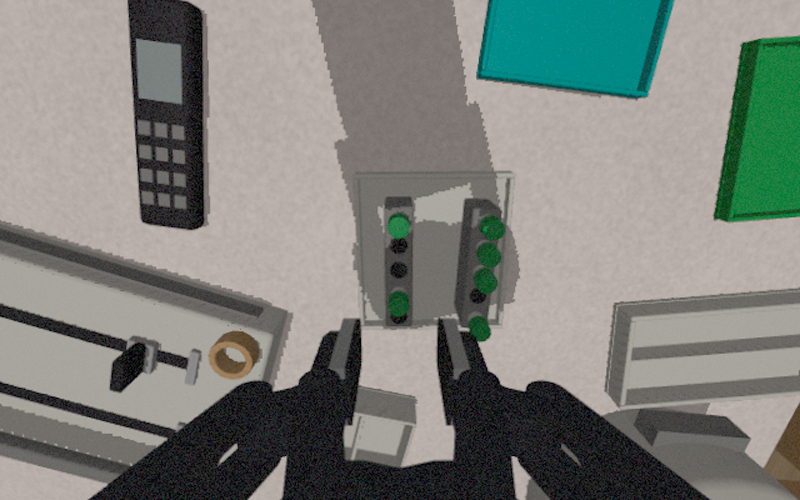

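The stray carrier stands upright in the tray's free half, caps at (399,224) and (399,302), parallel to the parked one, which hasn't moved. Next is the knob, with the tool leaning back 35°.

Call:
arm_command --plan '[[[-0.3, -0.8, 0.1, 0.2, -0.4, -0.1], [-0.6, -2.3, 0.3, 0.5, -1, -0.2], [-0.9, -4, 0.5, 0.9, -1.7, -0.3], [-1.19, -5.8, 0.7, 1.3, -2.5, -0.4], [-1.19, -7.6, 0.9, 1.7, -3.3, -0.5], [-1.19, -9.4, 1.2, 2.1, -4.1, -0.6], [-1.19, -11, 1.4, 2.4, -4.8, -0.8], [-1.19, -12.3, 1.6, 2.7, -5.3, -0.9], [-1.19, -13.2, 1.7, 2.9, -5.6, -0.94], [-1.19, -13.57, 1.72, 2.95, -5.76, -0.94]]]' --jaw 0.53

```text
time_s: 12.4
position: [0.5217, -0.0323, 0.2377]
tool_rot: [[0.559, 0.202, 0.804], [-0.116, 0.979, -0.165], [-0.821, -0.001, 0.571]]
ft_force: [-0.1, 0.7, 0.5]
grip_width: 0.04
```

Call:
arm_command --plan '[[[0, 0, 0, 0, 0, 0], [0, 0, 0, 0, 0, 0], [0, 0, 0, 0, 0, 0]]]'

```text
time_s: 12.7
position: [0.5219, -0.0298, 0.2388]
tool_rot: [[0.559, 0.198, 0.805], [-0.114, 0.98, -0.162], [-0.821, -0.001, 0.571]]
ft_force: [-0.2, -0.4, 0.1]
grip_width: 0.0404
```

```bash
python3 - <<'E'
from h import *
from rig import get_image
L=np.array([.594,.0222]);a=np.radians(-11.5);R=np.array([[np.cos(a),-np.sin(a)],[np.sin(a),np.cos(a)]])
W=lambda x,y:L+R@[x,y]
d=get_image('wrist');pickle.dump(d,open('w4.pkl','wb'));crop(d,0,0,640,400,1.25,'pics/w4.png')
go([*(W(-.06,-.066)),.24],rot(-11.5,35))
E
```

```text
t 12.75 pos [ 0.522  -0.0298  0.2389] q [ -18.     8.9  102.9    6.6   33.7 -100.9] F [-0.3 -0.  -0.1] w 0.0404
row [-0.032, -0.028, 0.032, 0.016, -0.026, 0.005]
```

View pics/w4.png

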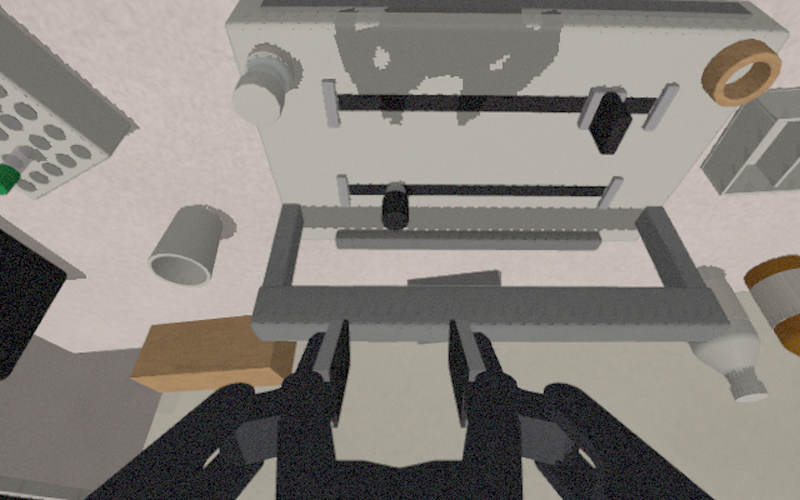

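The leaned wrist view shows the knob with its top at about (396,218), the lock plates at (344,190) and (610,192), the size plates at (332,103) and (661,106), and the fin top at about (610,145).

```bash
python3 - <<'E'
from h import *
np.set_printoptions(precision=4,suppress=True)
d=pickle.load(open("w4.pkl","rb")); f=lambda p:np.array(p)/1.25
w=onz(d,f([(610,191),(344,190),(661,106),(332,103)]),.055)
L=fit2([(.03,.112),(.03,-.112),(-.05,.112),(-.05,-.112)],w);print("loader",L)
own=lambda p:(p[:,:2]-L[2])@L[1]
k=onz(d,f([(396,218),(396,195),(610,140)]),[.087,.061,.087]);print("knob,fin",k,own(k))
W=lambda x,y:L[2]+L[1]@[x,y]
ky=own(k)[0,1]
go([*W(-.01,ky),.12],rot(L[0],35));go([*W(.03,ky),.08],rot(L[0],35))
E
```

```text
loader (np.float64(-11.661205990188494), array([[ 0.9794,  0.2021],
       [-0.2021,  0.9794]]), array([0.5917, 0.0219]), array([0.003 , 0.0021, 0.002 , 0.0026]))
knob,fin [[ 0.6056 -0.0494  0.087 ]
 [ 0.6065 -0.0498  0.061 ]
 [ 0.5612  0.0966  0.087 ]] [[ 0.0281 -0.0671]
 [ 0.029  -0.0673]
 [-0.045   0.067 ]]
t 12.75 pos [ 0.522  -0.0298  0.2389] q [ -18.     8.9  102.9    6.6   33.7 -100.9] F [-0.3 -0.  -0.1] w 0.0404
row [4.994, -0.094, -1.149, 0.038, -0.026, -0.011]
t 12.75 pos [ 0.522  -0.0298  0.2389] q [ -18.     8.9  102.9    6.6   33.7 -100.9] F [-0.3 -0.  -0.1] w 0.0404
row [7.222, -0.098, -0.75, 0.038, -0.026, -0.011]
```

Call:
arm_command --plan '[[[0.8, -0.1, -0.5, 0, 0, 0], [2, -0.1, -1, 0, 0, 0], [3.2, -0.1, -1, 0, 0, 0], [4.2, -0.1, -0.9, 0, 0, 0], [5, -0.1, -0.8, 0, 0, 0], [5.7, -0.1, -0.74, 0, 0, 0], [6.3, -0.1, -0.74, 0, 0, 0], [6.8, -0.1, -0.74, 0, 0, 0], [7.2, -0.1, -0.74, 0, 0, 0], [7.2, -0.1, -0.74, 0, 0, 0]]]'

```text
time_s: 13.75
position: [0.6077, -0.0504, 0.0798]
tool_rot: [[0.559, 0.199, 0.805], [-0.115, 0.98, -0.163], [-0.821, -0.001, 0.571]]
ft_force: [0.8, 0.2, 0.8]
grip_width: 0.0403
```

Call:
arm_command --plan '[[[0, 0, 0, 0, 0, 0], [0, 0, 0, 0, 0, 0], [0, 0, 0, 0, 0, 0], [0, 0, 0, 0, 0, 0], [0, 0, 0, 0, 0, 0], [0, 0, 0, 0, 0, 0]]]' --jaw 1 --newtons 22

```text
time_s: 14.35
position: [0.6074, -0.0505, 0.0812]
tool_rot: [[0.56, 0.199, 0.804], [-0.115, 0.98, -0.163], [-0.82, -0.001, 0.572]]
ft_force: [-3.5, 2.8, 4.7]
grip_width: 0.0211
```

```bash
python3 - <<'E'
from h import *
L=np.array([.593,.0222]);a=np.radians(-11.6);R=np.array([[np.cos(a),-np.sin(a)],[np.sin(a),np.cos(a)]])
from rig import sensors
s=sensors.observe();o=R.T@(s["position"][:2]-L);print("own",o)
p=s["position"].copy();p[:2]=L+R@[o[0],.080];go(p,rot(-11.6,35))
E
```

```text
own [ 0.02877565 -0.06832928]
t 14.35 pos [ 0.6074 -0.0505  0.0812] q [ -17.1   30.7  102.5   14.8   12.5 -109.1] F [-3.5  2.8  4.7] w 0.0211
row [0.0, 5.933, 0.013, 0.022, -0.017, -0.0]
```

Call:
arm_command --plan '[[[0, 0.1, 0, 0, 0, 0], [0, 0.3, 0, 0, 0, 0], [0, 0.6, 0, 0, 0, 0], [0, 0.9, 0, 0, 0, 0], [0, 1.2, 0, 0, 0, 0], [0, 1.5, 0, 0, 0, 0], [0, 1.8, 0, 0, 0, 0], [0, 2.1, 0, 0, 0, 0], [0, 2.4, 0, 0, 0, 0], [0, 2.7, 0, 0, 0, 0]]]'

```text
time_s: 15.35
position: [0.6212, 0.0152, 0.0812]
tool_rot: [[0.561, 0.2, 0.804], [-0.116, 0.98, -0.163], [-0.82, -0.002, 0.573]]
ft_force: [-3.6, -3.1, 4.4]
grip_width: 0.0211
```

Call:
arm_command --plan '[[[0, 0.3, 0, 0, 0, 0], [0, 0.6, 0, 0, 0, 0], [0, 0.9, 0, 0, 0, 0], [0, 1.2, 0, 0, 0, 0], [0, 1.5, 0, 0, 0, 0], [0, 1.8, 0, 0, 0, 0], [0, 2.1, 0, 0, 0, 0], [0, 2.3, 0, 0, 0, 0], [0, 2.5, 0, 0, 0, 0], [0, 2.6, 0, 0, 0, 0]]]'

```text
time_s: 16.35
position: [0.6345, 0.0793, 0.0812]
tool_rot: [[0.561, 0.199, 0.803], [-0.115, 0.98, -0.163], [-0.82, -0.001, 0.573]]
ft_force: [-1.4, -2.7, 5.8]
grip_width: 0.0207
```

```bash
python3 - <<'E'
from h import *
L=np.array([.593,.0222]);a=np.radians(-11.6);R=np.array([[np.cos(a),-np.sin(a)],[np.sin(a),np.cos(a)]])
from rig import sensors
s=sensors.observe();o=R.T@(s["position"][:2]-L);print("own",o)
p=s["position"].copy();p[:2]=L+R@[.029,.080];go(p,rot(-11.6,35))
E
```

```text
own [0.02915259 0.06425901]
t 16.35 pos [0.6345 0.0793 0.0812] q [ -1.2  33.1  96.5 -20.8  16.9 -61.7] F [-1.4 -2.7  5.8] w 0.0207
row [-0.003, 0.63, -0.004, 0.021, -0.006, -0.001]
```

Call:
arm_command --plan '[[[0, 0.1, 0, 0, 0, 0], [0, 0.2, 0, 0, 0, 0], [0, 0.3, 0, 0, 0, 0], [0, 0.4, 0, 0, 0, 0], [0, 0.46, 0, 0, 0, 0], [0, 0.52, 0, 0, 0, 0], [0, 0.56, 0, 0, 0, 0], [0, 0.56, 0, 0, 0, 0]]]'

```text
time_s: 17.15
position: [0.6373, 0.0929, 0.0812]
tool_rot: [[0.561, 0.199, 0.803], [-0.115, 0.98, -0.163], [-0.819, -0.001, 0.573]]
ft_force: [-0.5, -1.2, 5.7]
grip_width: 0.0209
```

Call:
arm_command --plan '[[[0, 0.04, 0, 0, 0, 0], [0, 0.08, 0, 0, 0, 0], [0, 0.08, 0, 0, 0, 0]]]'

```text
time_s: 17.45
position: [0.6377, 0.0948, 0.0812]
tool_rot: [[0.561, 0.199, 0.803], [-0.115, 0.98, -0.163], [-0.819, -0.001, 0.573]]
ft_force: [-0.5, -1.6, 5.2]
grip_width: 0.0215
```

Call:
arm_command --plan '[[[0, 0.04, 0, 0, 0, 0], [0, 0.08, 0, 0, 0, 0], [0, 0.08, 0, 0, 0, 0]]]'

```text
time_s: 17.75
position: [0.6378, 0.0953, 0.0812]
tool_rot: [[0.56, 0.201, 0.804], [-0.117, 0.98, -0.163], [-0.82, -0.003, 0.572]]
ft_force: [-2.7, -10.8, 7.8]
grip_width: 0.0211
```

Call:
arm_command --plan '[[[0, 0.04, 0, 0, 0, 0], [0, 0.06, 0, 0, 0, 0], [0, 0.06, 0, 0, 0, 0]]]'

```text
time_s: 18.05
position: [0.6379, 0.0955, 0.0811]
tool_rot: [[0.559, 0.202, 0.804], [-0.119, 0.979, -0.164], [-0.821, -0.004, 0.571]]
ft_force: [-4.8, -18.7, 10.0]
grip_width: 0.021
```

The knob is at its left stop: the force rose to 19 N with no further travel. I'll relax, release and back out.

Call:
arm_command --plan '[[[0, -0.06, 0, 0, 0, 0], [0, -0.06, 0, 0, 0, 0]]]'

```text
time_s: 18.25
position: [0.6378, 0.0953, 0.0811]
tool_rot: [[0.56, 0.201, 0.804], [-0.117, 0.98, -0.163], [-0.82, -0.002, 0.572]]
ft_force: [-4.0, -9.1, 6.1]
grip_width: 0.0211
```

Call:
arm_command --plan '[[[0, 0, 0, 0, 0, 0], [0, -0.05, 0, 0, 0, 0], [0, -0.05, 0, 0, 0, 0], [0, -0.05, 0, 0, 0, 0], [0, -0.05, 0, 0, 0, 0]]]' --jaw 0.64

```text
time_s: 18.75
position: [0.6372, 0.0957, 0.0804]
tool_rot: [[0.56, 0.199, 0.804], [-0.115, 0.98, -0.163], [-0.821, -0.001, 0.572]]
ft_force: [0.0, -0.4, -0.4]
grip_width: 0.0308
```

Call:
arm_command --plan '[[[-0.3, 0, 0, 0, 0, 0], [-0.8, 0, 0, 0, 0, 0], [-1.5, 0, 0, 0, 0, 0], [-2.3, 0, 0, 0, 0, 0], [-3.2, 0, 0, 0, 0, 0], [-4.2, 0, 0, 0, 0, 0], [-5.2, 0, 0, 0, 0, 0], [-6, 0, 0, 0, 0, 0], [-6.6, 0, 0, 0, 0, 0], [-6.6, 0, 0, 0, 0, 0]]]'

```text
time_s: 19.75
position: [0.5443, 0.115, 0.2181]
tool_rot: [[0.563, 0.199, 0.802], [-0.114, 0.98, -0.162], [-0.819, -0.0, 0.574]]
ft_force: [0.3, -0.3, -0.8]
grip_width: 0.0304
```

```bash
python3 - <<'E'
from h import *
from rig import get_image
L=np.array([.593,.0222]);a=np.radians(-11.6);R=np.array([[np.cos(a),-np.sin(a)],[np.sin(a),np.cos(a)]])
W=lambda x,y:L+R@[x,y]
d=get_image('wrist');pickle.dump(d,open('w5.pkl','wb'));crop(d,0,0,640,400,1.25,'pics/w5.png')
go([*(W(-.05,.067)),.2],rot(-11.6))
go([*(W(-.05,.067)),.2],rot(-11.6,15))
E
```

```text
t 19.8 pos [0.5447 0.1148 0.2168] q [  3.4  15.   98.9 -15.7  33.  -64.4] F [-0.3 -1.  -0.3] w 0.0307
row [0.917, -0.559, 0.136, 0.021, 5.828, 0.001]
t 19.8 pos [0.5447 0.1148 0.2168] q [  3.4  15.   98.9 -15.7  33.  -64.4] F [-0.3 -1.  -0.3] w 0.0307
row [0.917, -0.559, 0.136, 0.021, 3.328, -0.001]
```

View pics/w5.png

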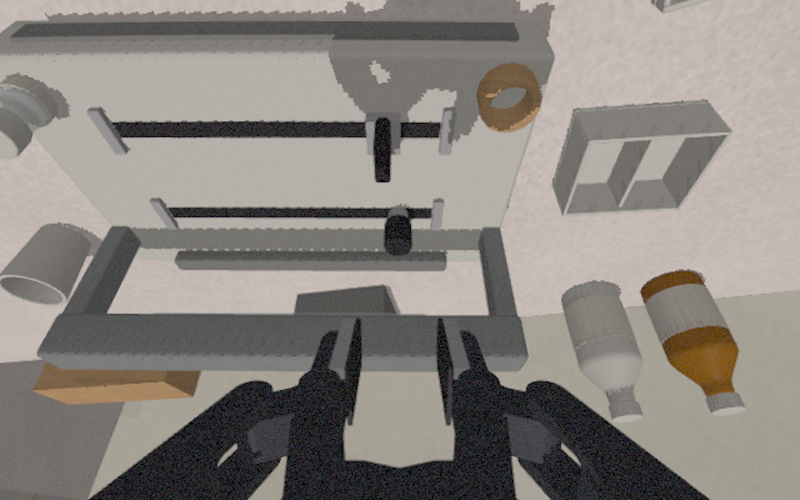

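The knob now sits at (398,244), next to its left plate at (437,214). The fin is at about (383,150), and nothing else has moved.

```bash
python3 - <<'E'
from h import *
np.set_printoptions(precision=4,suppress=True)
d=pickle.load(open("w5.pkl","rb")); f=lambda p:np.array(p)/1.25
w=onz(d,f([(437,215),(162,214),(446,131),(108,131)]),.055)
L=fit2([(.03,.112),(.03,-.112),(-.05,.112),(-.05,-.112)],w);print("loader",L)
k=onz(d,f([(398,244),(398,215),(383,150)]),[.087,.061,.087]);o=(k[:,:2]-L[2])@L[1];print("knob,fin",o)
W=lambda x,y:L[2]+L[1]@[x,y]
go([*W(-.05,o[2,1]),.16],rot(-11.6));go([*W(-.05,o[2,1]),.085],rot(-11.6))
E
```

```text
loader (np.float64(-11.812660243851793), array([[ 0.9788,  0.2047],
       [-0.2047,  0.9788]]), array([0.5926, 0.0232]), array([0.001 , 0.0004, 0.0018, 0.0025]))
knob,fin [[ 0.0272  0.0797]
 [ 0.0234  0.0796]
 [-0.0597  0.0707]]
t 19.8 pos [0.5447 0.1148 0.2168] q [  3.4  15.   98.9 -15.7  33.  -64.4] F [-0.3 -1.  -0.3] w 0.0307
row [2.22, -0.367, -0.792, 0.021, 5.828, 0.001]
t 19.8 pos [0.5447 0.1148 0.2168] q [  3.4  15.   98.9 -15.7  33.  -64.4] F [-0.3 -1.  -0.3] w 0.0307
row [4.679, -0.365, -2.511, 0.021, 5.828, 0.001]
```

Call:
arm_command --plan '[[[0.4, -0.1, -0.2, 0, 1, 0], [0.8, -0.2, -0.4, 0, 2, 0], [1.2, -0.3, -0.5, 0, 3, 0], [1.6, -0.37, -0.6, 0, 4, 0], [2, -0.37, -0.75, 0, 5, 0], [2.22, -0.37, -0.8, 0, 5.83, 0], [2.22, -0.37, -0.8, 0, 5.83, 0], [2.22, -0.37, -0.8, 0, 5.83, 0]]]' --jaw 0.58

```text
time_s: 20.6
position: [0.558, 0.1022, 0.158]
tool_rot: [[-0.002, 0.2, 0.98], [-0.001, 0.98, -0.2], [-1.0, -0.002, -0.001]]
ft_force: [-0.2, 0.0, -0.5]
grip_width: 0.036
```

Call:
arm_command --plan '[[[0.5, 0, 0, 0, 0, 0], [1, 0, 0, 0, 0, 0], [1.6, 0, 0, 0, 0, 0], [2.2, 0, 0, 0, 0, 0], [2.6, 0, 0, 0, 0, 0], [2.9, 0, 0, 0, 0, 0], [3, 0, 0, 0, 0, 0], [3, 0, 0, 0, 0, 0]]]'

```text
time_s: 21.4
position: [0.5579, 0.1024, 0.0841]
tool_rot: [[-0.002, 0.199, 0.98], [-0.001, 0.98, -0.199], [-1.0, -0.001, -0.001]]
ft_force: [-0.5, 0.1, -0.2]
grip_width: 0.0359
```

Call:
arm_command --plan '[[[0, 0, 0, 0, 0, 0], [0, 0, 0, 0, 0, 0], [0, 0, 0, 0, 0, 0], [0, 0, 0, 0, 0, 0], [0, 0, 0, 0, 0, 0], [0, 0, 0, 0, 0, 0]]]' --jaw 1

```text
time_s: 22.0
position: [0.5582, 0.1022, 0.0846]
tool_rot: [[-0.001, 0.2, 0.98], [-0.001, 0.98, -0.2], [-1.0, -0.001, -0.001]]
ft_force: [-1.3, -0.1, 6.4]
grip_width: 0.0093
```

```bash
python3 - <<'E'
from h import *
L=np.array([.593,.0226]);a=np.radians(-11.65);R=np.array([[np.cos(a),-np.sin(a)],[np.sin(a),np.cos(a)]])
from rig import sensors
s=sensors.observe();o=R.T@(s["position"][:2]-L);print("own",o)
p=s["position"].copy();p[:2]=L+R@[o[0],-.080];go(p,rot(-11.65))
E
```

```text
own [-0.05021063  0.07096865]
t 22.0 pos [0.5582 0.1022 0.0846] q [ -1.5  33.2  84.8  -0.1  62.  -80. ] F [-1.3 -0.1  6.4] w 0.0093
row [0.007, -6.039, -0.015, 0.023, -0.007, 0.011]
```

Fin gripped (9.3 mm). Sliding it right.

Call:
arm_command --plan '[[[0, -0.1, 0, 0, 0, 0], [0, -0.3, 0, 0, 0, 0], [0, -0.6, 0, 0, 0, 0], [0, -0.9, 0, 0, 0, 0], [0, -1.2, 0, 0, 0, 0], [0, -1.5, 0, 0, 0, 0], [0, -1.8, 0, 0, 0, 0], [0, -2.1, 0, 0, 0, 0], [0, -2.4, 0, 0, 0, 0], [0, -2.7, 0, 0, 0, 0]]]'

```text
time_s: 23.0
position: [0.5444, 0.0365, 0.0846]
tool_rot: [[-0.001, 0.199, 0.98], [0.0, 0.98, -0.199], [-1.0, -0.0, -0.001]]
ft_force: [-2.1, 3.3, 5.7]
grip_width: 0.0095
```

Call:
arm_command --plan '[[[0, -0.3, 0, 0, 0, 0], [0, -0.6, 0, 0, 0, 0], [0, -0.9, 0, 0, 0, 0], [0, -1.2, 0, 0, 0, 0], [0, -1.5, 0, 0, 0, 0], [0, -1.8, 0, 0, 0, 0], [0, -2.1, 0, 0, 0, 0], [0, -2.4, 0, 0, 0, 0], [0, -2.6, 0, 0, 0, 0], [0, -2.7, 0, 0, 0, 0]]]'

```text
time_s: 24.0
position: [0.5306, -0.0298, 0.0845]
tool_rot: [[-0.002, 0.2, 0.98], [0.0, 0.98, -0.2], [-1.0, -0.0, -0.002]]
ft_force: [-2.0, 4.1, 7.8]
grip_width: 0.0096
```

Call:
arm_command --plan '[[[0, -0.1, 0, 0, 0, 0], [0, -0.2, 0, 0, 0, 0], [0, -0.3, 0, 0, 0, 0], [0, -0.4, 0, 0, 0, 0], [0, -0.48, 0, 0, 0, 0], [0, -0.54, 0, 0, 0, 0], [0, -0.58, 0, 0, 0, 0], [0, -0.58, 0, 0, 0, 0]]]'

```text
time_s: 24.8
position: [0.5277, -0.0438, 0.0846]
tool_rot: [[-0.003, 0.2, 0.98], [-0.0, 0.98, -0.2], [-1.0, -0.001, -0.003]]
ft_force: [-2.9, 2.4, 7.3]
grip_width: 0.0093
```

Call:
arm_command --plan '[[[0, -0.04, 0, 0, 0, 0], [0, -0.08, 0, 0, 0, 0], [0, -0.08, 0, 0, 0, 0]]]'

```text
time_s: 25.1
position: [0.5274, -0.0454, 0.0846]
tool_rot: [[-0.002, 0.2, 0.98], [0.0, 0.98, -0.2], [-1.0, -0.0, -0.003]]
ft_force: [-2.6, 4.5, 7.3]
grip_width: 0.0094
```

Call:
arm_command --plan '[[[0, -0.04, 0, 0, 0, 0], [0, -0.06, 0, 0, 0, 0], [0, -0.06, 0, 0, 0, 0]]]'

```text
time_s: 25.4
position: [0.5273, -0.0456, 0.0846]
tool_rot: [[-0.002, 0.2, 0.98], [0.003, 0.98, -0.2], [-1.0, 0.002, -0.002]]
ft_force: [-0.5, 12.3, 7.0]
grip_width: 0.0092
```

Call:
arm_command --plan '[[[0, -0.04, 0, 0, 0, 0], [0, -0.04, 0, 0, 0, 0]]]'

```text
time_s: 25.6
position: [0.5272, -0.0457, 0.0846]
tool_rot: [[-0.001, 0.2, 0.98], [0.004, 0.98, -0.2], [-1.0, 0.004, -0.002]]
ft_force: [1.3, 16.9, 6.9]
grip_width: 0.0096
```

Call:
arm_command --plan '[[[0, 0.04, 0, 0, 0, 0], [0, 0.07, 0, 0, 0, 0]]]'

```text
time_s: 25.8
position: [0.5273, -0.0455, 0.0845]
tool_rot: [[-0.002, 0.199, 0.98], [0.001, 0.98, -0.199], [-1.0, 0.001, -0.002]]
ft_force: [-3.1, 5.7, 7.3]
grip_width: 0.0092
```

Call:
arm_command --plan '[[[0, 0, 0, 0, 0, 0], [0, 0.03, 0, 0, 0, 0], [0, 0.03, 0, 0, 0, 0], [0, 0.03, 0, 0, 0, 0], [0, 0.03, 0, 0, 0, 0]]]' --jaw 0.7

```text
time_s: 26.3
position: [0.5277, -0.0463, 0.0841]
tool_rot: [[-0.002, 0.2, 0.98], [-0.001, 0.98, -0.2], [-1.0, -0.001, -0.002]]
ft_force: [-1.3, 0.3, -0.2]
grip_width: 0.0252
```

Call:
arm_command --plan '[[[-0.3, 0, 0, 0, 0, 0], [-0.8, 0, 0, 0, 0, 0], [-1.5, 0, 0, 0, 0, 0], [-2.4, 0, 0, 0, 0, 0], [-3.4, 0, 0, 0, 0, 0], [-4.4, 0, 0, 0, 0, 0], [-5.4, 0, 0, 0, 0, 0], [-6.2, 0, 0, 0, 0, 0], [-6.6, 0, -1, 0, 0, 0], [-6.6, 0, -1.5, 0, 0, 0]]]'

```text
time_s: 27.3
position: [0.4905, -0.0383, 0.2513]
tool_rot: [[0.001, 0.199, 0.98], [-0.002, 0.98, -0.199], [-1.0, -0.002, 0.001]]
ft_force: [0.2, 0.5, 1.3]
grip_width: 0.0255
```

Call:
arm_command --plan '[[[0, 0, -1, 0, 0, 0], [0, 0, -2, 0, 0, 0], [0, 0, -2, 0, 0, 0], [0, 0, -2, 0, 0, 0], [0, 0, -2, 0, 0, 0]]]'

```text
time_s: 27.8
position: [0.4429, -0.0288, 0.2496]
tool_rot: [[-0.001, 0.2, 0.98], [-0.001, 0.98, -0.2], [-1.0, -0.001, -0.001]]
ft_force: [-0.3, -0.6, -0.4]
grip_width: 0.0257
```

```bash
python3 - <<'E'
from h import *
from rig import get_image,sensors
import cv2
t=get_image('top');w=get_image('wrist');s=get_image('scene');pickle.dump((t,w,s),open('end.pkl','wb'))
crop(t,225,100,455,240,2.6,'/tmp/a.png');crop(w,0,0,640,400,.75,'/tmp/b.png')
crop(s,220,120,460,320,1.3,'/tmp/c.png')
a,b,c=[cv2.imread(f'/tmp/{k}.png') for k in 'abc']
o=np.zeros((600,800,3),np.uint8);o[:min(300,a.shape[0]),:a.shape[1]]=cv2.resize(a,None,fx=1,fy=1)[:300];o[300:600,:480]=b;o[340:340+c.shape[0],485:485+c.shape[1]]=c
cv2.imwrite('pics/end.png',o);print(sensors.observe()['position'],a.shape,sensors.observe()['time_s'])
E
```

```text
[ 0.44276608 -0.02872527  0.24924044] (364, 598, 3) 27.95
```

View pics/end.png

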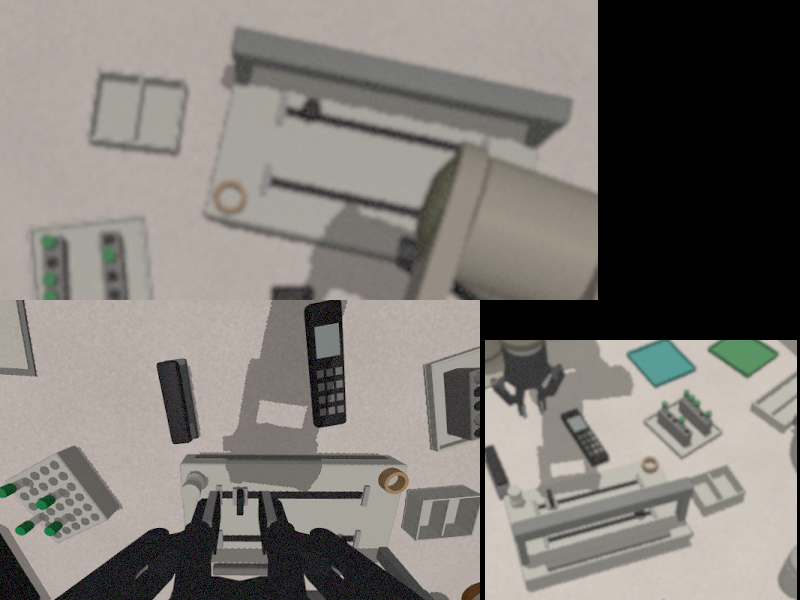

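The final pictures show both carriers upright in the tray, the knob at the left end of its track, the fin beside the right plate, and the jar, tape and phone where they stood. The gripper is clear of everything.

```bash
python3 -c "
from rig import workorder
print(workorder.close_job())"
```

```text
the job is handed in; nothing more can be done
None
```

The job is done and handed in at about 28 s of the 72 s allowed; the close call gave no verdict.

- **Carrier:** I gripped it at 25 N, drew it towards the robot, lifted it and set it on the tray floor in the free half. Touchdown force was about 6 N. Later pictures show it upright and parallel to the parked carrier, which hasn't moved.
- **Lock knob:** I slid it left under the bridge with the tool leaning back 35°, until the force rose to 19 N with no further travel. The wrist camera then put it at loader y +79.7 mm; the stop is at +80.
- **Size fin:** I then slid it right until the force rose to 17 N with no further travel. The arm position put it at loader y about -80 mm, right at the stop. I checked it only by eye in the last picture and did not measure it from the image.
- **Everything else:** The jar, tape, phone and captub look unmoved, and the gripper ended clear of everything. In the last top view the arm hid the right side of the loader, so I checked the jar and fin in the wrist and scene views instead.

No checks failed. The camera estimates of the loader and tray positions differed by 2 to 4 mm between views; I used averages and let the contact forces settle the rest.

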